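Drive the dowel home and hold the glued corner closed

TASK

Pick up the mallet from its mat and drive the proud dowel in the glued frame corner down flush, touching the dowel with the mallet only, then set the mallet gently back down on its mat. Then push the jig's sprung lever down with the fingers until the top of its wooden paddle is level with the top of the gauge post beside it, and finish holding it exactly there: do not let go at the end. Leave the other things on the bench where they are.

Things in the scene. Friction and masses are not known exactly. Their poses are not given: they have to be found in the camera images.
- jig: Fixed jig: plywood base 240 (x) x 270 (y) x 18 mm; origin: centre of its underside, x away from the robot at yaw 0, z up. On it a glued L-shaped wooden frame corner, its top 54 mm above the bench: rail x -30..50, y -130..105; stile x -100..50, y 15..105. Sprung lever along x at y = -70, dowel near x = 10, y = 60. Jig and mat lie left and right on the bench, either way round.
- dowel_top (a point): Centre of the top end of the dark wooden dowel, 14 mm in diameter, upright in the frame corner and standing 14 to 20 mm proud of the wood at the start; within 25 mm of jig x = 10, y = 60 mm. It is a stiff sliding fit (about 8 N to move it), stays where it is driven, and stops about flush with the wood (54 mm above the bench).
- dowel (a joint): How far the dowel has gone down, m: 0 = 20 mm proud, 0.020 = flush and home; starts at 0 to 0.006.
- mallet: Loose mallet, 0.3 to 0.5 kg, standing on a face: grey round head 54 mm across, 85 mm tall, a flat striking face at each end; level straight wooden handle, section 18 mm wide x 24 mm tall, reaching 190 mm from the head's axis along -x. Origin: centre of the lower face; x from handle to head, z up. Handle's centre line 42.5 mm above it. Balance point 12 mm from head's axis, on the handle side.
- mallet_grip (a point): Place to grip the mallet's handle: on the handle's centre line, 60 mm from the head's axis.
- mallet_head (a point): Centre of the mallet's head, on its axis, half way up (42.5 mm above the origin).
- mat: Fixed black rubber mat 280 (x) x 200 (y) x 4 mm lying on the bench, on which the mallet stands; origin at the centre of its underside.
- hold_lever (a joint): Angle of the sprung hold-down lever, rad: 0 = up at rest (its spring returns it), 0.24 = level, paddle level with the gauge post, 0.38 = end of travel. Turns about a horizontal pin along the jig's y through lever_pivot; the paddle end goes down as the value grows.
- paddle_top (a point): Centre of the top face of the lever's flat wooden paddle (50 mm along the lever, 46 mm wide), 170 mm from the pivot pin towards the jig's -x and 12 mm above the lever's centre line. At rest about 136 mm above the bench; level at 97 mm. Pressing down takes about 2 N to start, about 8 N when level.
- gauge_top (a point): Centre of the flat top of the fixed aluminium gauge post, 14 mm in diameter, 97 mm above the bench, 51 mm to the side of the paddle (jig -y).
- lever_pivot (a point): Point on the lever's pivot pin, fixed to the jig, 85 mm above the bench.
- offcut: Bystander: dark wood strip 70 x 20 x 12 mm on the mat, beside the end of the mallet's handle. Origin at the centre of its underside.
- spacer: Bystander: wood block 22 x 60 x 14 mm on the jig's base, behind the frame corner. Origin at the centre of its underside.
- glue: Bystander: white glue bottle, 60 mm across, 170 mm tall. Origin at the centre of its underside.
- jar: Bystander: amber glass jar, 70 mm across, 100 mm tall. Origin at the centre of its underside.
- tin: Bystander: tin can, 80 mm across, 100 mm tall. Origin at the centre of its underside.
- tape: Bystander: black tape measure, 65 x 40 x 60 mm tall, on the mat beside the end of the handle, on the other side from the strip. Origin at the centre of its underside.
- screwdriver: Bystander: screwdriver lying on the bench near the robot.

How it is judged:
On the way, in this order (a step that is already met when the one before it is completed fails the run):
1. the mallet is lifted in the fingers, the lever untouched (height (world z) of mallet_head above 0.08 m and contact force between the fingers and mallet above 2 N and value of joint hold_lever below 0.05 rad), for 0.1 s.
2. the dowel is driven flush (within 3 mm) by the mallet, the lever still up (value of joint dowel above 0.017 m and value of joint hold_lever below 0.05 rad), for 0.2 s.
3. the mallet is back on its mat and let go, the lever still up (x of mallet_head in the frame of mat between -0.14 and 0.14 m and y of mallet_head in the frame of mat between -0.1 and 0.1 m and contact force between mallet and mat above 1 N and contact force between the fingers and mallet below 0.1 N and linear speed of mallet below 0.03 m/s and value of joint hold_lever below 0.05 rad), for 0.2 s.
At the end, for the whole second after the job is handed in: The dowel is within 3 mm of flush; the mallet rests on its mat (centre of its head over the mat) and is let go; the fingers press on the lever with more than 3 N and keep it still, the centre of the paddle's top within 5 mm of the height of the gauge post's top; the program ends while holding it so (value of joint dowel above 0.017 m and x of mallet_head in the frame of mat between -0.14 and 0.14 m and y of mallet_head in the frame of mat between -0.1 and 0.1 m and contact force between mallet and mat above 1 N and contact force between the fingers and mallet below 0.1 N and linear speed of mallet below 0.03 m/s and z of paddle_top in the frame of gauge_top between -0.005 and 0.005 m and contact force between the fingers and hold_lever above 3 N and velocity of joint hold_lever between -0.05 and 0.05 rad/s); the arm keeps its last pose, push and grip.
It fails at once if the dowel is touched by the robot itself (contact force between any of the fingers, the arm and dowel above 0.5 N).
It fails at once if the mallet is let go in the air (more than 35 mm up) (height (world z) of mallet_head above 0.085 m and contact force between the fingers and mallet below 0.05 N).
It fails at once if another thing on the bench is moved more than 30 mm (distance of any of offcut, spacer, glue, jar, tin, tape, screwdriver from where it was at the start of the episode above 0.03 m).
It also fails if it takes over 72 s, if anything falls off the work surface, if the arm or the gripper's body presses on something with over 40 N, if the wrist force passes 120 N, or if a joint passes its speed limit or range.

ROBOT

A 6-joint arm with a two-finger parallel gripper is mounted at the origin on the work surface. World frame = base frame: x ahead of the robot, y to its left, z up, the work surface at z = 0. Lengths are in m, angles in rad, forces in N, time in s.
With the tool pointing down it reaches from about 0.35 to 0.725 m from the base axis. Payload 4.3 kg.
Tool frame: the origin (TCP) lies midway between the tips of the shut fingers; the grasp point (between the pads) lies 19 mm behind it; z points along the fingers, y is the line along which they close (so a half turn about z gives the same grasp; the last joint's range is limited). The gripper opens to 85 mm and grips with 20 to 120 N. Pads are 22 mm wide; open, the fingers measure 114 mm over their backs; the gripper's body (76 mm by 85 mm) begins 54 mm behind the grasp point. The pads swing forward as they close: fully open they stand 13 mm farther back than shut.
Start: joints at [-1.334, 0.377, 0.081, 1.274, 0, 1.46], TCP at [0.195, -0.541, 0.231] pointing down, gripper open.
Joint ranges: [-2.72, 2.72], [-0.84, 1.66], [-1.02, 1.22], [-1.77, 2.12], [-1.37, 1.28], [-3.14, 3.14]. Speed limits (rad/s): [2.57, 2.57, 3.14, 3.14, 3.14, 3.14].

INTERFACE

Orientations are given as [roll, pitch, yaw] about the fixed x, y, z axes, in that order (R = Rz(yaw) Ry(pitch) Rx(roll)).
In Python, from bench import read_state, cams, env gives the robot as it stands.
- The arm moves only by the tool apply_moves, never from a script. Its argument "plan" is a list of rows, each a list of 7 numbers: the shift along the tool's x, y, z in cm, then the turn, a rotation vector about the tool's x, y, z in degrees, then the closure in counts, from 0 (fully open) to 255 (shut). A call has 1 to 10 rows; each row shifts and turns the commanded pose from where the row before left it, along the tool's axes as they then stand; what a row does not reach is not made up. A row lasts 1/8 s, in which the tool goes at most 62.5 mm and 10.7 degrees, less where a joint would pass 70% of its speed; a pose out of reach is approached as far as the arm can. A call is refused whole if a number of a shift passes 6.25 or a number of a turn 10.7, either way. A call with a gripper value outside its range is refused whole. The fingers move at their own pace and stop on an object; the grip force is fixed at half the most. Time passes only in rows, so rows that do not move let the fingers close. It gives the time, the measured TCP pose, the force, the opening and the grip force at its end, in the units of the state.
- read_state(): the state, without advancing time (a new reading comes with each control period).
- cams.snapshot(name): name is "side" or "top" or "wrist"; returns the picture (384x512x3 uint8, red, green, blue); there is no depth.
- cams.camera_params(name): a dict with "fx", "fy", "cx", "cy" (pixels), "position" and "orientation" of the camera in the world. Camera axes: x right, y up, looking along -z (the intrinsics and any distortion apply to the point x, -y, -z); pixel columns grow to the right and rows downward; lengths in m; the calibration is good to about 2 mm. The wrist camera is an equidistant fisheye: a pixel r from the principal point sees the ray r / f radians off the axis. A picture is of the moment at which its call begins: read the wrist's pose just before it. camera_params takes no time and is no camera call; for the wrist camera it gives the pose at the moment of the call.
- env.finish_job(): hands the job in; it is judged then, once.
The state is a dict: "time_s": time; "q": joint angles; "joint_velocities": joint speeds; "effort": joint torques, N m; "tcp_pos": TCP position; "tool_rot": TCP orientation; "contact_force": force on the tool from outside, world axes, zero at the start; "torque": the same for the moment, N m; "width": finger opening in m; "gripper_force": force on a finger pad.
Only numpy, scipy, OpenCV 4.12 (cv2) and the standard library are available. Lean on these libraries where they do the work, as an engineer would, in place of code of your own. Each camera call takes 0.05 s, during which the arm holds its last target. There are 200 camera calls.

## Working session

There is one attempt and no reset: what is moved stays moved. The work goes in short steps, Python scripts to look and compute and a tool call to move; the robot and the scene stay as the last step left them, time stands still between calls to the robot, and variables do not carry over. Pictures are saved under pics/ and viewed, at most 13 in all, crops included, and the job is handed in when it is done.

Besides the shell and the picture viewer there is one more tool, called in YAML: its name, and indented under it one key for each argument. apply_moves: Moves the arm, as the interface text tells. Its arguments: {"type":"object","properties":{"plan":{"type":"array","items":{"type":"array","items":{"type":"number"}}}},"required":["plan"]}

```bash
mkdir -p pics; cat > h.py <<'E'
import numpy as np, cv2
from scipy.spatial.transform import Rotation as Rn
from bench import read_state, cams, env
def save(n,f):
    im=cams.snapshot(n); cv2.imwrite('pics/'+f,im[:,:,::-1]); return im
def Rof(o):
    o=np.array(o,float)
    return o if o.shape==(3,3) else (Rn.from_quat(o).as_matrix() if o.size==4 else Rn.from_euler('xyz',o).as_matrix())
def ray(p,u,v,fish=False):
    x=(u-p['cx'])/p['fx'];y=(v-p['cy'])/p['fy']
    if fish:
        r=np.hypot(x,y);s=np.sin(r)/max(r,1e-9);d=np.array([x*s,-y*s,-np.cos(r)])
    else: d=np.array([x,-y,-1.])
    return np.array(p['position']),Rof(p['orientation'])@d
def onz(p,u,v,z,fish=False):
    o,d=ray(p,u,v,fish);return o+d*(z-o[2])/d[2]
def proj(p,P):
    c=Rof(p['orientation']).T@(np.array(P)-np.array(p['position']))
    return p['cx']-p['fx']*c[0]/c[2],p['cy']+p['fy']*c[1]/c[2]
E
python3 - <<'E'
from h import *
a=save('top','top.png');b=save('side','side.png')
for n in('top','side','wrist'):print(n,cams.camera_params(n))
print(read_state())
E
```

```text
top {'fx': 381.8331877992446, 'fy': 381.8331877992446, 'cx': 253.7489945299082, 'cy': 188.6303218900508, 'position': array([0.4205121 , 0.01224663, 1.14285984]), 'orientation': array([ 0.04603667, -0.03118976, -1.54831857])}
side {'fx': 353.26530882322857, 'fy': 353.26530882322857, 'cx': 253.9495055332508, 'cy': 190.44244095289014, 'position': array([0.21249873, 0.58729359, 0.84114915]), 'orientation': array([ 7.23658108e-01,  1.17736703e-03, -2.70224339e+00])}
wrist {'fx': 297.3186396354542, 'fy': 297.3186396354542, 'cx': 254.80231959036539, 'cy': 187.56792722922827, 'position': array([ 0.27519136, -0.51315394,  0.37372703]), 'orientation': array([-3.33381359e-01,  1.13985709e-03, -1.22512246e+00])}
{'time_s': 0.1, 'q': array([-1.33427674e+00,  3.78030936e-01,  7.97892469e-02,  1.27441218e+00,
       -1.23551551e-05,  1.46049532e+00]), 'joint_velocities': array([-8.39081984e-04, -1.72355512e-03,  3.46148663e-03,  1.93960998e-03,
       -3.50959365e-05,  4.84747567e-04]), 'effort': array([ 1.32782727e-03, -4.64692998e+01,  2.70582336e+01,  1.19971621e-02,
       -6.23705205e-05, -8.06332025e-06]), 'tcp_pos': array([ 0.19531231, -0.54019394,  0.23044247]), 'tool_rot': array([-3.13974504e+00, -1.92193173e-04,  3.46820424e-01]), 'contact_force': array([-0.81633713,  0.61902544, -0.68441644]), 'torque': array([0.01785196, 0.04488313, 0.0089138 ]), 'gripper_force': 0.0, 'width': 0.08553204878411569}
```

View pics/top.png

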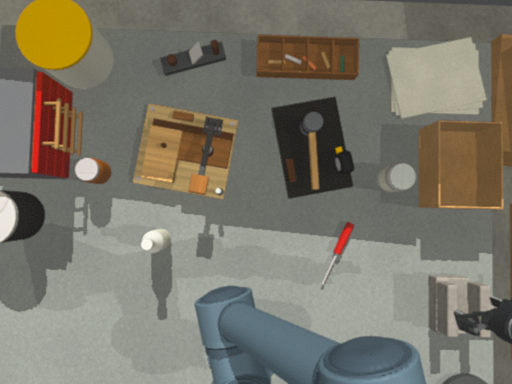

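View pics/side.png

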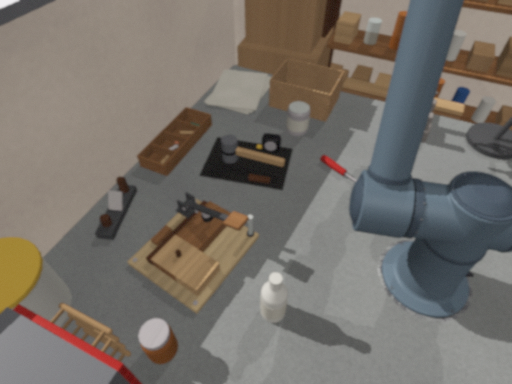

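The top view shows the jig at left (~(187,150)), with the dowel at ~(164,145), the paddle at ~(199,184) and the gauge at ~(221,190). The mallet head is at ~(312,122), with its handle running to ~(315,190). The side view shows the same things: dowel ~(179,254), head ~(230,145).

```bash
python3 - <<'E'
from h import *
a=cv2.imread('pics/top.png');b=cv2.imread('pics/side.png')
A=cv2.resize(a[95:205,125:360],None,fx=3.4,fy=3.4,interpolation=cv2.INTER_CUBIC)
B=cv2.resize(b[125:205,170:300],None,fx=3,fy=3,interpolation=cv2.INTER_CUBIC)
B2=cv2.resize(b[185:265,150:270],None,fx=3,fy=3,interpolation=cv2.INTER_CUBIC)
C=np.zeros((600,800,3),np.uint8);A=A[:,:800];C[:A.shape[0],:A.shape[1]]=A
y=A.shape[0];h=min(600-y,240);C[y:y+h,:390]=B[:h];C[y:y+h,400:760]=B2[:h]
cv2.imwrite('pics/c.png',C)
p=cams.camera_params('top')
g=a.max(2); m=(g<60).astype(np.uint8); m[:90]=0;m[205:]=0;m[:,:260]=0;m[:,370:]=0
m=cv2.morphologyEx(m,cv2.MORPH_OPEN,np.ones((3,3)))
c=max(cv2.findContours(m,0,2)[0],key=cv2.contourArea);r=cv2.minAreaRect(c);bx=cv2.boxPoints(r);print('mat px',r,[onz(p,*q,.004)[:2].round(3) for q in bx])
hsv=cv2.cvtColor(a,cv2.COLOR_BGR2HSV)
for n,lo,hi,z,roi in(('handle',(10,80,110),(25,255,255),.0585,(290,330,125,200)),('paddle',(5,150,120),(17,255,255),.136,(180,215,165,200))):
    m=cv2.inRange(hsv,lo,hi);k=np.zeros_like(m);k[roi[2]:roi[3],roi[0]:roi[1]]=1;m=m*k
    c=max(cv2.findContours(m,0,2)[0],key=cv2.contourArea);r=cv2.minAreaRect(c);print(n,r,onz(p,*r[0],z).round(3),[onz(p,*q,z)[:2].round(3) for q in cv2.boxPoints(r)])
E
```

```text
mat px ((313.95220947265625, 146.4514923095703), (91.81759643554688, 69.6846923828125), 79.11447143554688) [array([ 0.719, -0.069]), array([ 0.766, -0.277]), array([ 0.492, -0.333]), array([ 0.448, -0.126])]
handle ((313.3031311035156, 160.0464630126953), (56.40812683105469, 6.85145902633667), 86.18592071533203) [ 0.557 -0.189  0.058] [array([ 0.638, -0.173]), array([ 0.64 , -0.193]), array([ 0.478, -0.206]), array([ 0.476, -0.186])]
paddle ((198.22003173828125, 183.54000854492188), (16.90467643737793, 17.62021827697754), 10.304845809936523) [0.478 0.128 0.136] [array([0.458, 0.154]), array([0.504, 0.147]), array([0.497, 0.103]), array([0.451, 0.11 ])]
```

View pics/c.png

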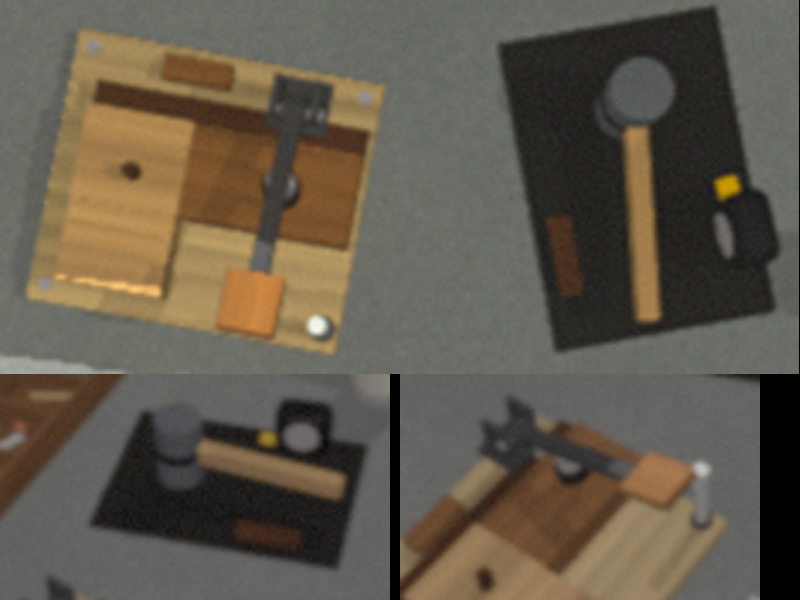

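The enlarged crop shows the dowel top at top-px (163.5,145.3) and side-px (178.3,253.3). The head's top centre is at top-px (313.5,121.8), and the strip and tape lie beside the far end of the handle.

```bash
python3 - <<'E'
from h import *
t=cams.camera_params('top');s=cams.camera_params('side')
def tri(a,b):
    o,d=ray(t,*a);q,e=ray(s,*b);d/=np.linalg.norm(d);e/=np.linalg.norm(e)
    k=np.linalg.lstsq(np.c_[d,-e],q-o,rcond=None)[0];A=o+d*k[0];B=q+e*k[1];return ((A+B)/2).round(4),np.linalg.norm(A-B).round(4)
c=lambda x,y:(125+x/3.4,95+y/3.4)
print('dowel',tri((163.5,145.3),(178.3,253.3)),onz(t,163.5,145.3,.071).round(4))
print('head',onz(t,*c(641,91),.089).round(4),'side',onz(s,170+177/3,125+(418-374)/3,.089).round(4))
print('paddle',tri((198.2,183.5),(150+(658-400)/3,185+(479-374)/3)))
print('gauge',tri(c(318,325),(150+(702-400)/3,185+(468-374)/3)),onz(t,*c(318,325),.097).round(4))
for q in((82,30),(384,84),(335,352),(27,297)):print('jig',onz(t,*c(*q),.018).round(3))
print('glue',tri((152,243),(278,280)))
E
```

```text
dowel (array([0.5889, 0.2386, 0.061 ]), np.float64(0.0025)) [0.5863 0.2359 0.071 ]
head [ 0.6612 -0.1828  0.089 ] side [ 0.6633 -0.1789  0.089 ]
paddle (array([0.4781, 0.1289, 0.1325]), np.float64(0.0005))
gauge (array([0.4623, 0.0772, 0.0949]), np.float64(0.0009)) [0.4618 0.0769 0.097 ]
jig [0.717 0.293 0.018]
jig [0.677 0.03  0.018]
jig [0.442 0.067 0.018]
jig [0.483 0.332 0.018]
glue (array([0.3198, 0.2413, 0.1444]), np.float64(0.0016))
```

apply_moves:
  plan:
    - [0, 0, 0, 0, 0, 7.6, 100]
    - [0, 0, 0, 0, 0, 7.7, 100]
    - [5, -3.5, 0, 0, 0, 0, 100]
    - [5, -3.5, 0, 0, 0, 0, 100]
    - [5, -3.5, 0, 0, 0, 0, 100]
    - [5, -3.5, 0, 0, 0, 0, 100]
    - [5, -3.5, 0, 0, 0, 0, 100]
    - [5, -3.5, 0, 0, 0, 0, 100]
    - [5, -3.5, 0, 0, 0, 0, 100]
    - [5, -3.5, 0, 0, 0, 0, 100]

```text
time_s: 1.35
tcp_pos: [0.573, -0.2282, 0.2309]
tool_rot: [-3.142, 0.001, 0.08]
contact_force: [0.4, -0.4, -0.5]
width: 0.0521
gripper_force: 0.0
```

apply_moves:
  plan:
    - [4.2, -4.1, 0, 0, 0, 0, 100]
    - [0, 0, 0, 0, 0, 0, 100]

```text
time_s: 1.6
tcp_pos: [0.6124, -0.1818, 0.23]
tool_rot: [-3.14, 0.001, 0.086]
contact_force: [-0.1, -0.3, 0.9]
width: 0.0519
gripper_force: 0.0
```

```bash
python3 - <<'E'
from h import *
s=read_state();print(s['tcp_pos'],s['tool_rot'],s['width'])
p=cams.camera_params('wrist');im=save('wrist','w1.png');print(p)
E
```

```text
[ 0.6123739  -0.18181421  0.23004783] [-3.14024655e+00  7.27365688e-04  8.58739614e-02] 0.051855351525514244
{'fx': 297.3186396354542, 'fy': 297.3186396354542, 'cx': 254.80231959036539, 'cy': 187.56792722922827, 'position': array([ 0.69705801, -0.17624182,  0.37323564]), 'orientation': array([-3.34165839e-01,  8.59502906e-04, -1.48608594e+00])}
```

View pics/w1.png

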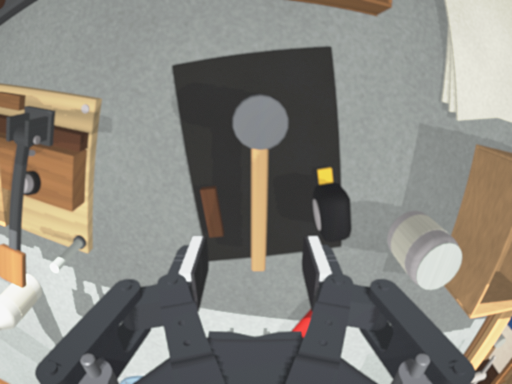

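The wrist view shows the head centre at ~(260,122) and the handle from (260,150) to (258,271), roughly midway between the fingers.

```bash
python3 - <<'E'
from h import *
p=cams.camera_params('wrist');a=cv2.imread('pics/w1.png')
hsv=cv2.cvtColor(a,cv2.COLOR_BGR2HSV);m=cv2.inRange(hsv,(8,70,110),(25,255,255));k=np.zeros_like(m);k[145:280,240:280]=1;m*=k
ys,xs=np.nonzero(m)
pts=[onz(p,xs[ys==y].mean(),y,.0585,True)[:2] for y in range(ys.min()+4,ys.max()-4,6)]
pts=np.array(pts);d=np.polyfit(pts[:,0],pts[:,1],1);print('yaw',np.degrees(np.arctan(d[0])),pts[0],pts[-1],np.polyval(d,[.61,.66]))
m=(hsv[:,:,1]<60)&(a.max(2)>75)&(a.max(2)<150);k=np.zeros(m.shape,np.uint8);k[90:152,228:294]=m[90:152,228:294]
k=cv2.morphologyEx(k,cv2.MORPH_OPEN,np.ones((3,3)));c=max(cv2.findContours(k,0,2)[0],key=cv2.contourArea);e=cv2.minEnclosingCircle(c);print(e,onz(p,*e[0],.089,True))
E
```

```text
yaw 4.38450314922492 [ 0.62657486 -0.18908169] [ 0.48975075 -0.19928158] [-0.19019914 -0.18636545]
((260.0227355957031, 122.3843002319336), 28.535400390625) [ 0.66336981 -0.18594738  0.089     ]
```

apply_moves:
  plan:
    - [-0.1, 0.6, 4, 0, 0, 0, 100]
    - [0, 0, 4, 0, 0, 0, 100]
    - [0, 0, 4, 0, 0, 0, 100]
    - [0, 0, 4, 0, 0, 0, 100]
    - [0, 0, 2.5, 0, 0, 0, 100]
    - [0, 0, 1.7, 0, 0, 0, 100]
    - [0, 0, 0, 0, 0, 0, 100]

```text
time_s: 2.52
tcp_pos: [0.6084, -0.192, 0.0282]
tool_rot: [-3.141, 0.003, 0.079]
contact_force: [0.4, 0.5, 0.9]
width: 0.052
gripper_force: 0.0
```

apply_moves:
  plan:
    - [0, 0, 0, 0, 0, 0, 255]
    - [0, 0, 0, 0, 0, 0, 255]
    - [0, 0, 0, 0, 0, 0, 255]
    - [0, 0, 0, 0, 0, 0, 255]
    - [0, 0, 0, 0, 0, 0, 255]
    - [0, 0, 0, 0, 0, 0, 255]

```text
time_s: 3.28
tcp_pos: [0.611, -0.1917, 0.0309]
tool_rot: [3.141, -0.002, 0.08]
contact_force: [-1.6, 1.9, 5.3]
width: 0.0171
gripper_force: 61.8
```

apply_moves:
  plan:
    - [0, 0, -1, 0, 0, 0, 255]
    - [0, 0, -2.5, 0, 0, 0, 255]
    - [0, 0, -3, 0, 0, 0, 255]
    - [0, 0, -3, 0, 0, 0, 255]
    - [0, 0, -3, 0, 0, 0, 255]
    - [0, 0, -3, 0, 0, 0, 255]
    - [0, 0, -2, 0, 0, 0, 255]
    - [0, 0, 0, 0, 0, 0, 255]
    - [0, 0, 0, 0, 0, 0, 255]

```text
time_s: 4.4
tcp_pos: [0.6091, -0.1915, 0.2028]
tool_rot: [-3.141, 0.002, 0.08]
contact_force: [-0.4, -0.1, -5.0]
width: 0.0169
gripper_force: 60.6
```

```bash
python3 - <<'E'
from h import *
s=read_state();print(s['tcp_pos'],s['tool_rot'],s['width'],s['contact_force'],s['torque'])
im=save('wrist','w2.png');b=save('side','s2.png')
C=np.zeros((384,800,3),np.uint8);C[:,:500]=im[:,6:506,::-1];C[:300,500:]=cv2.resize(b[60:210,150:300,::-1],None,fx=2,fy=2)
cv2.imwrite('pics/c2.png',C)
E
```

```text
[ 0.60911703 -0.19147461  0.20282709] [-3.14080110e+00  2.34174643e-03  7.96560358e-02] 0.01690879731816628 [-0.42152502 -0.05246331 -5.01360736] [-0.0288493   0.21739841  0.00733333]
```

View pics/c2.png

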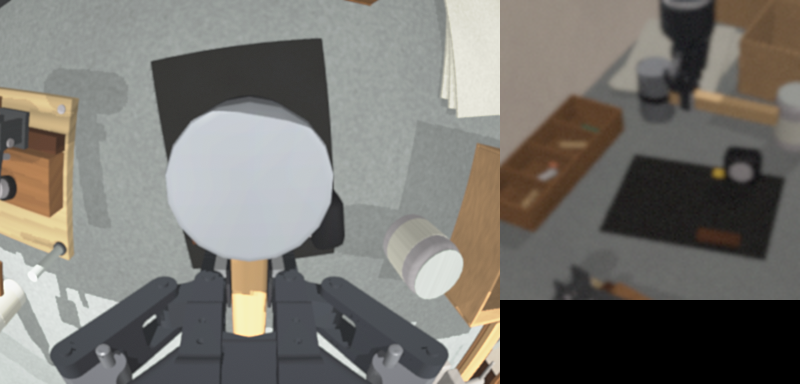

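apply_moves:
  plan:
    - [-0.4, -3, 0, 0, 0, 0, 255]
    - [-0.4, -4.5, 0, 0, 0, 0, 255]
    - [-0.4, -4.5, 0, 0, 0, 0, 255]
    - [-0.4, -4.5, 0, 0, 0, 0, 255]
    - [-0.4, -4.5, 0, 0, 0, 0, 255]
    - [-0.4, -4.5, 0, 0, 0, 0, 255]
    - [-0.4, -4.5, 0, 0, 0, 0, 255]
    - [-0.4, -4.5, 0, 0, 0, 0, 255]
    - [-0.4, -4.5, 0, 0, 0, 0, 255]
    - [-0.5, -3.9, 0, 0, 0, 0, 255]

```text
time_s: 5.75
tcp_pos: [0.539, 0.1739, 0.206]
tool_rot: [-3.093, 0.001, 0.174]
contact_force: [0.5, -0.4, -4.5]
width: 0.017
gripper_force: 60.4
```

apply_moves:
  plan:
    - [0, 0, 0, 0, 0, 0, 255]
    - [0, 0, 3, 0, 0, 0, 255]
    - [0, 0, 3, 0, 0, 0, 255]
    - [0, 0, 1, 0, 0, 0, 255]
    - [0, 0, 0, 0, 0, 0, 255]
    - [0, 0, 0, 0, 0, 0, 255]

```text
time_s: 6.5
tcp_pos: [0.5398, 0.1753, 0.1379]
tool_rot: [-3.092, -0.001, 0.175]
contact_force: [-1.9, -0.8, -1.4]
width: 0.0171
gripper_force: 60.7
```

```bash
python3 - <<'E'
from h import *
s=read_state();print(s['tcp_pos'],s['tool_rot'],s['width'],s['contact_force'],s['torque'])
a=save('top','t3.png');b=save('side','s3.png')
C=np.zeros((400,800,3),np.uint8);C[:,:400]=cv2.resize(a[90:250,110:270,::-1],(400,400));C[:,400:]=cv2.resize(b[130:310,100:280,::-1],(400,400))
cv2.imwrite('pics/c3.png',C)
E
```

```text
[0.5398082  0.17527995 0.13787771] [-3.09222935e+00 -1.33564353e-03  1.75120800e-01] 0.017113275337399075 [-1.85371975 -0.77816327 -1.40803079] [-0.29305953  0.53832773  0.03045925]
```

View pics/c3.png

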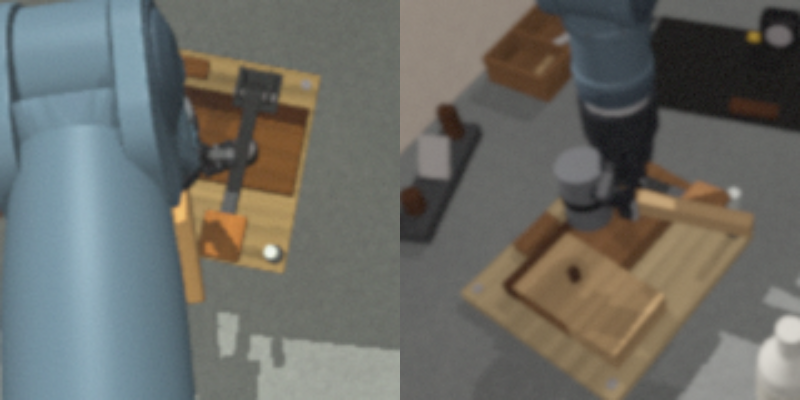

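The tool was short in y and tilted, as though a joint is at its limit. The mallet is beside the lever and something is bearing a few newtons, so I'm raising it first.

apply_moves:
  plan:
    - [0, 0, -3, 0, 0, 0, 255]
    - [0, 0, -3.5, 0, 0, 0, 255]
    - [0, 0, 0, 0, 0, 0, 255]

```text
time_s: 6.98
tcp_pos: [0.5427, 0.1728, 0.205]
tool_rot: [-3.092, -0.008, 0.175]
contact_force: [1.1, 0.7, -4.8]
width: 0.0172
gripper_force: 60.6
```

```bash
python3 - <<'E'
from h import *
s=read_state();print(s['q'].round(3),s['tcp_pos'],s['tool_rot'],s['contact_force'],s['torque'])
E
```

```text
[ 0.17   0.363 -0.009  1.191  0.05   3.136] [0.54269179 0.17284577 0.2049706 ] [-3.09185778 -0.00807109  0.17540887] [ 1.13563799  0.71901071 -4.79613295] [-0.09217087  0.14127509  0.04486745]
```

Joint 6 is at its 3.14 limit, and yaw = q1 − q6 + π. So I'll yaw the mallet to about 0.37 rad there, which still leaves it clear of the lever.

```bash
cat >> h.py <<'E'
def to(P,yaw,pitch=0):
    s=read_state();R=Rof(s['tool_rot']);T=Rof([np.pi,pitch,yaw])
    print('turn deg',np.degrees(Rn.from_matrix(R.T@T).as_rotvec()).round(2),'then shift cm',(T.T@(np.array(P)-s['tcp_pos'])*100).round(2))
E
python3 - <<'E'
from h import *
to((.5376,.2178,.205),.37)
E
```

```text
turn deg [ -2.8   -0.74 -11.14] then shift cm [ 1.15 -4.38 -0.  ]
```

apply_moves:
  plan:
    - [0, 0, 0, -1.4, -0.3, -5.6, 255]
    - [0, 0, 0, -1.4, -0.3, -5.6, 255]
    - [0.6, -2.2, 0, 0, 0, 0, 255]
    - [0.6, -2.2, 0, 0, 0, 0, 255]
    - [0, 0, 0, 0, 0, 0, 255]
    - [0, 0, 0, 0, 0, 0, 255]

```text
time_s: 7.72
tcp_pos: [0.5343, 0.2173, 0.2002]
tool_rot: [-3.141, 0.008, 0.371]
contact_force: [0.3, 0.6, -4.3]
width: 0.0174
gripper_force: 60.4
```

```bash
python3 - <<'E'
from h import *
s=read_state();print(s['q'].round(3),s['contact_force'],s['torque'])
to((.5376,.2178,.13),.37)
b=save('side','s4.png');w=save('wrist','w4.png')
C=np.zeros((384,800,3),np.uint8);C[:,:384]=cv2.resize(b[120:300,100:280,::-1],(384,384));C[:,384:]=w[:,48:464,::-1]
cv2.imwrite('pics/c4.png',C)
E
```

```text
[0.276 0.397 0.03  1.211 0.    3.046] [ 0.28208946  0.63951367 -4.28399157] [-0.08215131  0.14352061 -0.00070263]
turn deg [-0.05  0.44  0.07] then shift cm [0.32 0.07 7.02]
```

View pics/c4.png

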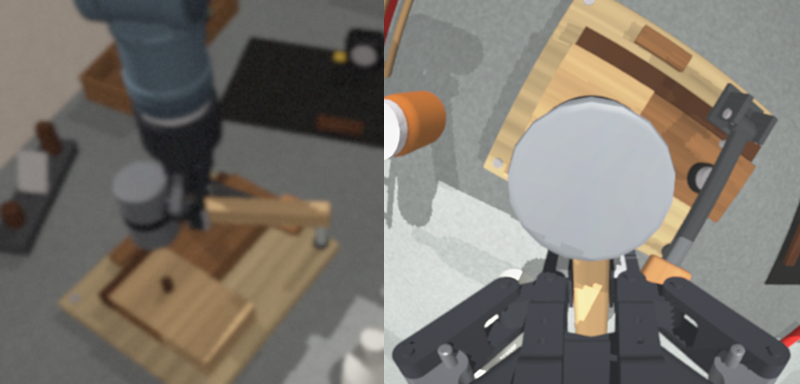

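The picture shows the head held level above and behind the dowel in the side view: head top at side-px ~(166,207), dowel at (178,253). The lever is untouched.

```bash
python3 - <<'E'
from h import *
p=cams.camera_params('side')
for z in(.257,.172,.07):print(z,proj(p,(.5837,.2365,z)))
print(onz(p,165.6,206.7,.257))
p=cams.camera_params('wrist');print(onz(p,48+(591-384),178,.258,True))
E
```

```text
0.257 (np.float64(166.6278283838161), np.float64(204.84769672558045))
0.172 (np.float64(173.48445615850216), np.float64(228.07794433525868))
0.07 (np.float64(180.42095030185737), np.float64(251.57877911706257))
[0.58277199 0.24165408 0.257     ]
[0.58934947 0.23650803 0.258     ]
```

apply_moves:
  plan:
    - [0.2, 0, 3, 0, 0, 0, 255]
    - [0, 0, 3, 0, 0, 0, 255]
    - [0, 0, 3, 0, 0, 0, 255]
    - [0, 0, 1, 0, 0, 0, 255]
    - [0, 0, 0.5, 0, 0, 0, 255]
    - [0, 0, 0, 0, 0, 0, 255]

```text
time_s: 8.57
tcp_pos: [0.537, 0.2184, 0.0973]
tool_rot: [-3.14, 0.004, 0.371]
contact_force: [0.2, 0.5, -4.8]
width: 0.0168
gripper_force: 60.6
```

apply_moves:
  plan:
    - [0, 0, 0.4, 0, 0, 0, 255]
    - [0, 0, 0.4, 0, 0, 0, 255]
    - [0, 0, 0, 0, 0, 0, 255]

```text
time_s: 8.95
tcp_pos: [0.5371, 0.2186, 0.0889]
tool_rot: [-3.141, 0.004, 0.371]
contact_force: [-1.0, -1.0, 1.7]
width: 0.0171
gripper_force: 61.5
```

```bash
python3 - <<'E'
from h import *
s=read_state();print(s['tcp_pos'],s['tool_rot'],s['contact_force'],s['torque'])
E
```

```text
[0.53714052 0.21857026 0.08894534] [-3.14069928  0.0035203   0.37114488] [-0.99488687 -1.0211608   1.72241214] [-0.04059927 -0.06693714 -0.0528563 ]
```

apply_moves:
  plan:
    - [0, 0, 0.3, 0, 0, 0, 255]
    - [0, 0, 0.3, 0, 0, 0, 255]
    - [0, 0, 0, 0, 0, 0, 255]

```text
time_s: 9.32
tcp_pos: [0.5369, 0.2185, 0.0823]
tool_rot: [-3.141, 0.004, 0.371]
contact_force: [2.2, 0.1, -0.1]
width: 0.0171
gripper_force: 61.3
```

apply_moves:
  plan:
    - [0, 0, 0.2, 0, 0, 0, 255]
    - [0, 0, 0.2, 0, 0, 0, 255]
    - [0, 0, 0, 0, 0, 0, 255]

```text
time_s: 9.7
tcp_pos: [0.5367, 0.2185, 0.0809]
tool_rot: [-3.141, 0.003, 0.371]
contact_force: [-3.7, -1.9, 17.3]
width: 0.0168
gripper_force: 63.7
```

apply_moves:
  plan:
    - [0, 0, 0.2, 0, 0, 0, 255]
    - [0, 0, 0, 0, 0, 0, 255]

```text
time_s: 9.95
tcp_pos: [0.5366, 0.2185, 0.0807]
tool_rot: [-3.141, 0.002, 0.371]
contact_force: [-8.6, -3.3, 28.7]
width: 0.0168
gripper_force: 65.5
```

The force rises sharply at the flush height. I'll lift and take a look at the dowel.

apply_moves:
  plan:
    - [0, 0, 0, 0, 0, 0, 255]
    - [0, 0, -0.5, 0, 0, 0, 255]
    - [0, 0, -2, 0, 0, 0, 255]
    - [0, 0, -3, 0, 0, 0, 255]
    - [0, 0, -3, 0, 0, 0, 255]
    - [0, 0, -3, 0, 0, 0, 255]
    - [0, 0, -1, 0, 0, 0, 255]
    - [0, 0, 0, 0, 0, 0, 255]

```text
time_s: 10.95
tcp_pos: [0.5358, 0.2182, 0.2]
tool_rot: [-3.14, 0.008, 0.371]
contact_force: [-0.8, -0.2, -5.1]
width: 0.0168
gripper_force: 60.6
```

```bash
python3 - <<'E'
from h import *
s=read_state();print(s['tcp_pos'],s['tool_rot'],s['contact_force'],s['torque'])
to((.6095,-.190,.205),.08)
b=save('side','s5.png');a=cv2.imread('pics/s3.png')[:,:,:]
C=np.hstack([cv2.resize(x[200:290,130:220],(396,396),interpolation=cv2.INTER_CUBIC) for x in(a,b[:,:,::-1])]);C[:]=C
cv2.imwrite('pics/c5.png',C)
E
```

```text
[0.53584606 0.21823369 0.20004082] [-3.13995411  0.00847496  0.37125827] [-0.82925277 -0.20139203 -5.12747816] [-0.06853731  0.18286572 -0.00703091]
turn deg [-0.02  0.5  16.69] then shift cm [ 4.08 41.28 -0.5 ]
```

View pics/c5.png

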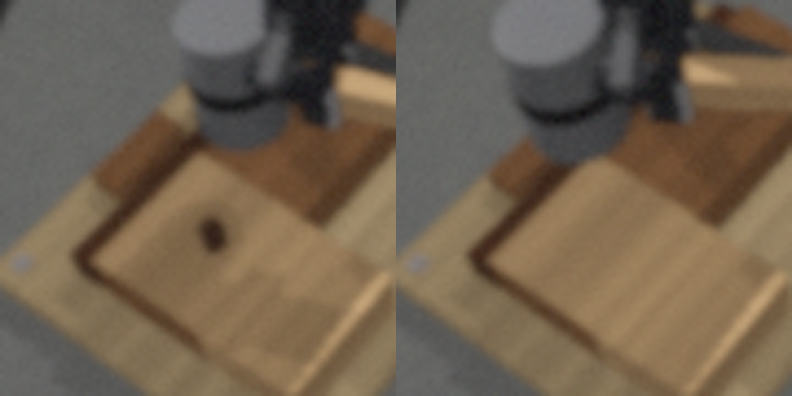

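The dark dowel is no longer visible above the wood, so it is flush. Now I'll return the mallet to the mat.

apply_moves:
  plan:
    - [-0.8, 3, -0.5, 0, 0, 0, 255]
    - [-0.8, 4.2, 0, 0, 0, 0, 255]
    - [-0.8, 4.2, 0, 0, 0, 0, 255]
    - [-0.8, 4.2, 0, 0, 0, 0, 255]
    - [-0.8, 4.2, 0, 0, 0, 0, 255]
    - [-0.8, 4.2, 0, 0, 0, 0, 255]
    - [-0.8, 4.2, 0, 0, 0, 0, 255]
    - [-0.8, 4.2, 0, 0, 0, 0, 255]
    - [-0.8, 4.2, 0, 0, 0, 0, 255]
    - [-0.8, 4.1, 0, 0, 0, 0, 255]

```text
time_s: 12.25
tcp_pos: [0.6086, -0.1909, 0.2037]
tool_rot: [-3.137, 0.009, 0.371]
contact_force: [0.4, 0.7, -4.0]
width: 0.0167
gripper_force: 60.5
```

apply_moves:
  plan:
    - [0, 0, 0, 0, 0.2, 8.3, 255]
    - [0, 0, 0, 0, 0.2, 8.3, 255]
    - [0, 0, 0, 0, 0, 0, 255]
    - [0, 0, 0, 0, 0, 0, 255]

```text
time_s: 12.75
tcp_pos: [0.609, -0.1895, 0.205]
tool_rot: [-3.14, 0.002, 0.084]
contact_force: [-0.3, 0.8, -4.3]
width: 0.0171
gripper_force: 60.5
```

```bash
python3 - <<'E'
from h import *
to((.6095,-.190,.034),.08)
s=read_state();print(s['tcp_pos'],s['tool_rot'],s['contact_force'],s['torque'])
E
```

```text
turn deg [-0.09  0.09  0.21] then shift cm [ 0.04  0.05 17.1 ]
[ 0.60903536 -0.18949325  0.20499377] [-3.14003632e+00  1.54825628e-03  8.37340467e-02] [-0.25969436  0.75872125 -4.31575945] [-0.06546859  0.16745486 -0.01994786]
```

apply_moves:
  plan:
    - [0, 0, 4, 0, 0, 0, 255]
    - [0, 0, 4, 0, 0, 0, 255]
    - [0, 0, 4, 0, 0, 0, 255]
    - [0, 0, 3, 0, 0, 0, 255]
    - [0, 0, 1, 0, 0, 0, 255]
    - [0, 0, 0.5, 0, 0, 0, 255]
    - [0, 0, 0, 0, 0, 0, 255]

```text
time_s: 13.62
tcp_pos: [0.6107, -0.1901, 0.0423]
tool_rot: [3.141, -0.002, 0.082]
contact_force: [-0.5, -0.3, -3.1]
width: 0.0169
gripper_force: 60.4
```

apply_moves:
  plan:
    - [0, 0, 0.3, 0, 0, 0, 255]
    - [0, 0, 0.3, 0, 0, 0, 255]
    - [0, 0, 0.2, 0, 0, 0, 255]
    - [0, 0, 0, 0, 0, 0, 255]

```text
time_s: 14.12
tcp_pos: [0.6096, -0.1898, 0.0331]
tool_rot: [-3.141, -0.0, 0.081]
contact_force: [-0.7, -0.1, -3.9]
width: 0.0172
gripper_force: 60.4
```

apply_moves:
  plan:
    - [0, 0, 0.2, 0, 0, 0, 255]
    - [0, 0, 0.1, 0, 0, 0, 255]
    - [0, 0, 0, 0, 0, 0, 255]

```text
time_s: 14.5
tcp_pos: [0.6099, -0.19, 0.0311]
tool_rot: [-3.142, -0.001, 0.081]
contact_force: [-1.5, 1.1, 3.0]
width: 0.0169
gripper_force: 61.4
```

apply_moves:
  plan:
    - [0, 0, 0.1, 0, 0, 0, 255]
    - [0, 0, 0, 0, 0, 0, 255]

```text
time_s: 14.75
tcp_pos: [0.6099, -0.19, 0.031]
tool_rot: [3.141, -0.001, 0.081]
contact_force: [-5.7, -0.2, 8.8]
width: 0.0171
gripper_force: 62.6
```

It's standing on the mat. I'll open to about 50 mm, wait, then rise straight up.

apply_moves:
  plan:
    - [0, 0, 0, 0, 0, 0, 100]
    - [0, 0, 0, 0, 0, 0, 100]
    - [0, 0, 0, 0, 0, 0, 100]
    - [0, 0, 0, 0, 0, 0, 100]
    - [0, 0, 0, 0, 0, 0, 100]

```text
time_s: 15.38
tcp_pos: [0.6098, -0.1898, 0.0292]
tool_rot: [-3.141, -0.0, 0.081]
contact_force: [0.2, -1.2, 0.3]
width: 0.0516
gripper_force: 0.0
```

apply_moves:
  plan:
    - [0, 0, -2, 0, 0, 0, 100]
    - [0, 0, -3, 0, 0, 0, 100]
    - [0, 0, -4, 0, 0, 0, 100]
    - [0, 0, -4, 0, 0, 0, 100]
    - [0, 0, -4, 0, 0, 0, 100]
    - [0, 0, -4, 0, 0, 0, 255]
    - [0, 0, 0, 0, 0, 0, 255]
    - [0, 0, 0, 0, 0, 0, 255]

```text
time_s: 16.38
tcp_pos: [0.6095, -0.1899, 0.2386]
tool_rot: [-3.141, -0.0, 0.081]
contact_force: [0.3, 0.2, 0.3]
width: -0.0002
gripper_force: 0.0
```

```bash
python3 - <<'E'
from h import *
s=read_state();print(s['q'].round(2),s['width'])
a=save('wrist','w6.png');b=save('top','t6.png')
C=np.zeros((384,800,3),np.uint8);C[:,:480]=a[:,16:496,::-1];C[:320,480:]=cv2.resize(b[90:210,130:250,::-1],(320,320))
cv2.imwrite('pics/c6.png',C)
to((.478,.128,.165),.25)
E
```

```text
[-0.4   0.51  0.31  1.37  0.    2.66] -0.000166783200224028
turn deg [-0.12  0.12 -9.66] then shift cm [ -4.82 -34.01   7.24]
```

View pics/c6.png

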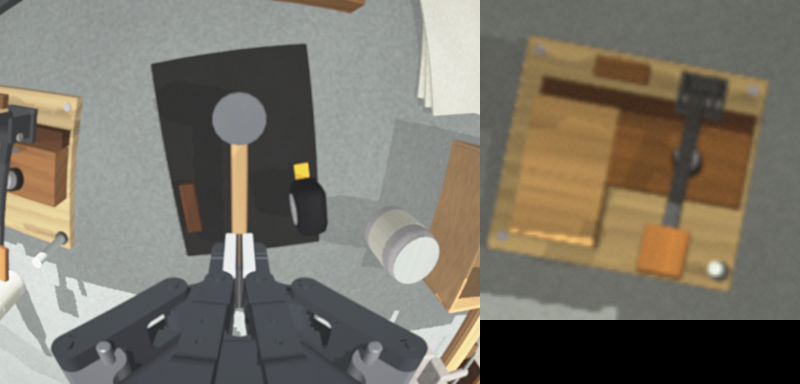

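The mallet stands on the mat and is clear of the fingers. The lever is up and the dowel is flush. Next is the paddle.

apply_moves:
  plan:
    - [0, 0, 0, 0, 0, -9.7, 255]
    - [-0.6, -4.2, 0, 0, 0, 0, 255]
    - [-0.6, -4.3, 0, 0, 0, 0, 255]
    - [-0.6, -4.3, 0, 0, 0, 0, 255]
    - [-0.6, -4.3, 0, 0, 0, 0, 255]
    - [-0.6, -4.3, 0, 0, 0, 0, 255]
    - [-0.6, -4.3, 0, 0, 0, 0, 255]
    - [-0.6, -4.3, 0, 0, 0, 0, 255]
    - [-0.6, -4, 0, 0, 0, 0, 255]
    - [0, 0, 0, 0, 0, 0, 255]

```text
time_s: 17.73
tcp_pos: [0.4766, 0.1294, 0.2381]
tool_rot: [-3.14, 0.002, 0.255]
contact_force: [-0.0, 0.5, 0.1]
width: -0.0003
gripper_force: 0.0
```

apply_moves:
  plan:
    - [0, 0, 3, 0, 0, 0, 255]
    - [0, 0, 3, 0, 0, 0, 255]
    - [0, 0, 1, 0, 0, 0, 255]
    - [0, 0, 0, 0, 0, 0, 255]
    - [0, 0, 0, 0, 0, 0, 255]

```text
time_s: 18.35
tcp_pos: [0.4797, 0.1274, 0.1703]
tool_rot: [-3.142, -0.002, 0.25]
contact_force: [-0.3, 0.2, -0.6]
width: 0.0002
gripper_force: 0.0
```

```bash
python3 - <<'E'
from h import *
s=read_state();print(s['q'].round(2),s['tcp_pos'],s['contact_force'])
to((.478,.128,.097),.25)
b=save('side','s7.png')
cv2.imwrite('pics/c7.png',cv2.resize(b[150:280,190:320,::-1],(520,520),interpolation=cv2.INTER_CUBIC))
E
```

```text
[ 0.13  0.25 -0.26  1.06  0.    3.02] [0.47970334 0.12735561 0.17033155] [-0.26034337  0.22320152 -0.59398876]
turn deg [-0.   -0.13  0.02] then shift cm [-0.15 -0.1   7.33]
```

View pics/c7.png

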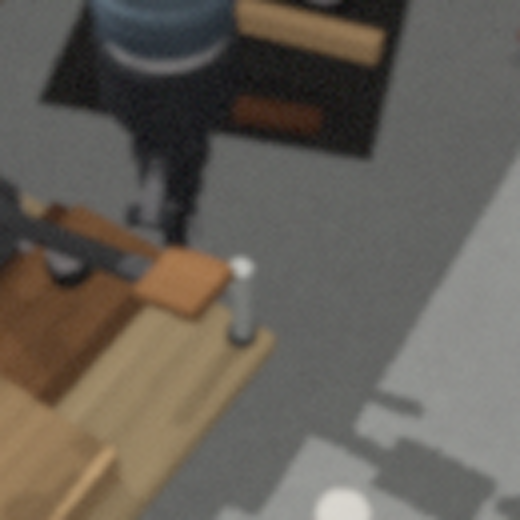

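The shut fingertips are just above the paddle's centre (crop ~(180,245), paddle (185,280)).

apply_moves:
  plan:
    - [0, 0, 2, 0, 0, 0, 255]
    - [0, 0, 1, 0, 0, 0, 255]
    - [0, 0, 0.7, 0, 0, 0, 255]
    - [0, 0, 0.7, 0, 0, 0, 255]
    - [0, 0, 0, 0, 0, 0, 255]

```text
time_s: 19.02
tcp_pos: [0.479, 0.1277, 0.1254]
tool_rot: [-3.141, -0.001, 0.251]
contact_force: [-1.5, 1.3, 3.7]
width: 0.0001
gripper_force: 1.9
```

apply_moves:
  plan:
    - [0, 0, 0.7, 0, 0, 0, 255]
    - [0, 0, 0.7, 0, 0, 0, 255]
    - [0, 0, 0.6, 0, 0, 0, 255]
    - [0, 0, 0.5, 0, 0, 0, 255]
    - [0, 0, 0, 0, 0, 0, 255]
    - [0, 0, 0, 0, 0, 0, 255]

```text
time_s: 19.77
tcp_pos: [0.4777, 0.128, 0.1007]
tool_rot: [-3.14, 0.001, 0.251]
contact_force: [-4.8, 1.6, 8.4]
width: -0.0
gripper_force: 3.8
```

apply_moves:
  plan:
    - [0, 0, 0.2, 0, 0, 0, 255]
    - [0, 0, 0.2, 0, 0, 0, 255]
    - [0, 0, 0, 0, 0, 0, 255]
    - [0, 0, 0, 0, 0, 0, 255]
    - [0, 0, 0, 0, 0, 0, 255]

```text
time_s: 20.4
tcp_pos: [0.4776, 0.128, 0.0969]
tool_rot: [-3.14, 0.001, 0.251]
contact_force: [-5.9, 1.3, 8.7]
width: 0.0
gripper_force: 4.2
```

```bash
python3 - <<'E'
from h import *
s=read_state();print(s['tcp_pos'],s['tool_rot'],s['contact_force'],s['joint_velocities'].round(3))
b=save('side','s8.png');p=cams.camera_params('side')
c,sn=np.cos(-.164),np.sin(-.164)
# paddle's outer (-x) corners: predicted pixel for each height
for z in(.087,.092,.097,.102,.107):
    print(z,[np.round(proj(p,(.478+c*x-sn*y,.128+sn*x+c*y,z)),1) for x,y in((-25,-23),(-25,23),(25,23))] if 0 else [np.round(proj(p,(.478+(c*x-sn*y)/1e3,.128+(sn*x+c*y)/1e3,z)),1) for x,y in((-25,-23),(-25,23),(25,23))])
cv2.imwrite('pics/c8.png',cv2.resize(b[190:270,200:280,::-1],(560,560),interpolation=cv2.INTER_CUBIC))
E
```

```text
[0.47761816 0.12803816 0.09686858] [-3.13980709e+00  1.00571502e-03  2.51259464e-01] [-5.85097169  1.26360908  8.67661564] [ 0.     0.001  0.     0.    -0.001 -0.001]
0.087 [array([249.9, 228.8]), array([239.5, 241.1]), array([223.9, 231.8])]
0.092 [array([249.9, 227.7]), array([239.5, 240. ]), array([223.7, 230.7])]
0.097 [array([249.9, 226.5]), array([239.4, 238.9]), array([223.6, 229.6])]
0.102 [array([249.9, 225.4]), array([239.3, 237.8]), array([223.5, 228.4])]
0.107 [array([249.9, 224.2]), array([239.3, 236.6]), array([223.4, 227.3])]
```

View pics/c8.png

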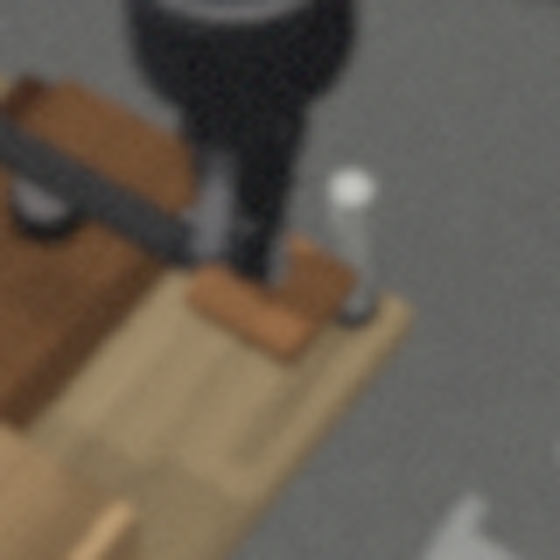

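The paddle is held level with the gauge. The tip is at z = 0.0969, the push is about 8.7 N (about 8 N is expected at level), and it is still. Handing in.

```bash
python3 -c "
from bench import env
print(env.finish_job())"
```

```text
the job is handed in; nothing more can be done
None
```

I drove the dowel flush with the mallet, stood the mallet back on its mat, and handed in with the fingers holding the lever down at gauge height (tip at 97 mm, about 9 N); no verdict came back. On the way to the dowel, joint 6 hit its limit and something took about 3.5 N near the lever, so I raised the mallet; later pictures showed the lever still up.

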